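Trace the joint of a two-part mould with a scriber

TASK

Take the blue-handled scriber out of the tool stand and check the joint of the aluminium mould with it: starting at the end with the brass stud, guide the point slowly, at about 3 cm a second, along the bevelled groove to the other end without straying from it. Then put the scriber back in the hole it came from, and leave the yellow-handled burnisher alone.

Things in the scene. Friction and masses are not known exactly. Their poses are not given: they have to be found in the camera images.
- scriber: Loose scriber, 123 mm long, about 70 g, upright in one of the two holes of the stand. Origin at its steel point, z axis along it to the handle's end. Shank 8 mm thick, tapering over the last 14 mm; brass flange 26 mm across at z = 52 to 57 mm, which rests on the stand's top; blue round handle 22 mm across at z = 57 to 115 mm, then a low dome. Grip the handle at about z = 90 mm.
- burnisher: The same shape and size with a yellow handle, in the other hole of the stand; leave it alone. Which hole holds which tool varies. Its top is 129 mm above the bench: carry the scriber clear of it. A lamp hangs over the bench behind the stand, from 590 mm ahead of the robot, underside 230 mm above the bench, reaching 130 mm to the right; keep the wrist clear of it.
- tool_stand: Fixed dark wooden block 44 x 130 x 58 mm (x, y, z). Origin at the centre of its underside, on the bench. Two upright through holes 16 mm across at (0, +38 mm) and (0, -38 mm) of its frame, with 2 mm chamfers. A tool seated in a hole has its point 6 mm above the bench, directly under the hole's centre.
- mould: Fixed aluminium mould in two halves, 130 x 64 mm, top at z = 36 mm, on a dark base 140 x 74 mm. Origin: centre of the underside, on the bench. The straight joint runs along its x axis at y = 0 over the full 130 mm, at the bottom of a V groove 16 mm wide and 6 mm deep (bottom z = 30 mm), open at both ends. Start: the -x end, marked by a brass stud 13 mm across, 3 mm proud, at (-56, 21) mm.

How it is judged:
On the way, in this order (a step that is already met when the one before it is completed fails the run):
1. the scriber's point is in the groove at the end with the brass stud (within 20 mm of that end) (x of scriber in the frame of mould between -0.075 and -0.045 m and y of scriber in the frame of mould between -0.01 and 0.01 m and z of scriber in the frame of mould between 0.02 and 0.041 m), for 0.1 s.
2. the point passes in the groove 30 to 50 mm from that end (x of scriber in the frame of mould between -0.035 and -0.015 m and y of scriber in the frame of mould between -0.01 and 0.01 m and z of scriber in the frame of mould between 0.02 and 0.041 m), for 0.1 s.
3. the point passes the middle of the groove (x of scriber in the frame of mould between -0.01 and 0.01 m and y of scriber in the frame of mould between -0.01 and 0.01 m and z of scriber in the frame of mould between 0.02 and 0.041 m), for 0.1 s.
4. the point passes in the groove 80 to 100 mm from that end (x of scriber in the frame of mould between 0.015 and 0.035 m and y of scriber in the frame of mould between -0.01 and 0.01 m and z of scriber in the frame of mould between 0.02 and 0.041 m), for 0.1 s.
5. the point reaches the groove's other end (within 20 mm of it) (x of scriber in the frame of mould between 0.045 and 0.075 m and y of scriber in the frame of mould between -0.01 and 0.01 m and z of scriber in the frame of mould between 0.02 and 0.041 m), for 0.1 s.
At the end, for the whole second after the job is handed in: The scriber stands at rest in the hole it came from: its point within 12 mm of where it started, upright within 8.6 degrees (distance of scriber from where it was at the start of the episode below 0.012 m and angle between scriber's own z axis and vertical below 0.15 rad and linear speed of scriber below 0.02 m/s); the robot touches nothing.
It fails at once if the scriber's point leaves the joint sideways: more than 10 mm from the joint line while less than 5 mm above the mould's top, along the middle 80 mm (x of scriber in the frame of mould between -0.04 and 0.04 m and z of scriber in the frame of mould below 0.041 m and (y of scriber in the frame of mould between 0.01 and 0.032 m or y of scriber in the frame of mould between -0.032 and -0.01 m)).
It fails at once if the scriber moves faster than 100 mm/s while its point is in the groove, along the middle 80 mm ((x of scriber in the frame of mould between -0.04 and 0.04 m and y of scriber in the frame of mould between -0.01 and 0.01 m and z of scriber in the frame of mould between 0.02 and 0.041 m) and linear speed of scriber above 0.1 m/s).
It fails at once if the burnisher is moved more than 15 mm or tipped more than 15 degrees (distance of burnisher from where it was at the start of the episode above 0.015 m or angle between burnisher's own z axis and vertical above 0.26 rad).
It also fails if it takes over 51 s, if anything falls off the work surface, if the arm or the gripper's body presses on something with over 40 N, if the wrist force passes 120 N, or if a joint passes its speed limit or range.

ROBOT

A 6-joint arm with a two-finger parallel gripper is mounted at the origin on a cart in front of the work surface, level with it; the furniture and walls round the work are solid. World frame = base frame: x ahead of the robot, y to its left, z up, the work surface at z = 0. Lengths are in m, angles in rad, forces in N, time in s.
With the tool pointing down it reaches from about 0.35 to 0.925 m from the base axis. Payload 6.4 kg.
Tool frame: the origin (TCP) lies at the very end of the fingers, on their centre line; the grasp point (between the pads) lies 19 mm behind it; z points along the fingers, y is the line along which they close (so a half turn about z gives the same grasp; the last joint's range is limited). The gripper opens to 94 mm and grips with 3 to 60 N. Pads are 16 mm wide; open, the fingers measure 119 mm over their backs; the gripper's body (75 mm by 177 mm) begins 78 mm behind the grasp point.
Start: joints at [1.006, 0.245, 1.558, -0, 1.339, -0.174], TCP at [0.248, 0.601, 0.205] pointing down, gripper open.
Joint ranges: [-3.13, 3.13], [-1.02, 2.26], [0.13, 2.54], [-0.95, 4.09], [0.21, 2.88], [-2.74, 2.74]. Speed limits (rad/s): [2.57, 2.57, 3.14, 3.14, 3.14, 3.14].

INTERFACE

Orientations are given as a unit quaternion [w, x, y, z].
In Python, from rig import robot, optics gives the robot as it stands. The module is installed in compiled form; this text tells all that it offers.
- The arm moves only by the shell command python3 -m creep 'ROWS' [FORCE]. ROWS is JSON, a list of rows, each an object with "travel": the shift along the world's x, y, z in mm, a list of three; "rotation": the turn, a rotation vector about the world's x, y, z in rad, a list of three; "grip": the opening, from 0 (shut) to 1 (fully open). In form: [{"travel": [tx, ty, tz], "rotation": [ax, ay, az], "grip": grip}, ...]. A call has exactly 8 rows; each row is the pose to reach, as a shift and turn from the pose commanded when the call began; what a row does not reach only later rows make up. A row lasts 1/12 s, in which the tool goes at most 41.7 mm and 7.16 degrees, less where a joint would pass 70% of its speed; a pose out of reach is approached as far as the arm can. A call with a gripper value outside its range is refused whole. The fingers move at their own pace and stop on an object; FORCE is the grip in N (left out, the last holds). Time passes only in rows, so rows that repeat a pose let the fingers close, or fill a call up. It gives the time, the measured TCP pose, the force, the opening and the grip force at its end, in the units of the state.
- robot.get_state(): the state, without advancing time (a new reading comes with each control period).
- optics.read_camera(name): name is "side" or "top" or "wrist"; returns the picture (480x640x3 uint8, red, green, blue); there is no depth.
- optics.camera_model(name): a dict with "fx", "fy", "cx", "cy" (pixels), "T" (4x4, takes a point from camera to world coordinates). Camera axes: x right, y down, z forward; pixel columns grow to the right and rows downward; lengths in m; the calibration is good to about 2 mm. A picture is of the moment at which its call begins: read the wrist's pose just before it. camera_model takes no time and is no camera call; for the wrist camera it gives the pose at the moment of the call.
- robot.close_job(): hands the job in; it is judged then, once.
The state is a dict: "time_s": time; "joints": joint angles; "dq": joint speeds; "joint_torque": joint torques, N m; "tool_pos": TCP position; "tool_rot": TCP orientation; "wrist_force": force on the tool from outside, world axes, zero at the start; "ft_torque": the same for the moment, N m; "gripper_width": finger opening in m; "gripper_force": force on a finger pad.
Only numpy, scipy, OpenCV 4.12 (cv2) and the standard library are available. Lean on these libraries where they do the work, as an engineer would, in place of code of your own. Each camera call takes 0.05 s, during which the arm holds its last target. There are 200 camera calls.

## Working session

There is one attempt and no reset: what is moved stays moved. The work goes in short steps, Python scripts to look and compute and a shell command to move; the robot and the scene stay as the last step left them, time stands still between calls to the robot, and variables do not carry over. Pictures are saved under pics/ and viewed, at most 10 in all, crops included, and the job is handed in when it is done.

```bash
mkdir -p pics
cat > h.py <<'E'
import numpy as np, cv2
from rig import robot, optics
def snap(n,f):
    m=optics.camera_model(n); im=np.array(optics.read_camera(n)); cv2.imwrite(f'pics/{f}.png',im[:,:,::-1]); return im,m
def ray(m,u,v,z):
    T=np.array(m['T']); d=T[:3,:3]@np.array([(u-m['cx'])/m['fx'],(v-m['cy'])/m['fy'],1]); o=T[:3,3]
    return o+d*(z-o[2])/d[2]
def proj(m,p):
    T=np.array(m['T']); q=T[:3,:3].T@(np.array(p)-T[:3,3]); return m['fx']*q[0]/q[2]+m['cx'],m['fy']*q[1]/q[2]+m['cy']
E
python3 - <<'E'
from h import *
for n in ['top','side']:
    im,m=snap(n,n+'0'); print(n,np.round(m['T'],3).tolist(),m['fx'])
s=robot.get_state(); print(s['time_s'],s['tool_pos'],s['tool_rot'],s['gripper_width'])
E
```

```text
top [[-0.028, -0.988, 0.15, 0.327], [-1.0, 0.029, 0.008, -0.129], [-0.012, -0.15, -0.989, 0.868], [0.0, 0.0, 0.0, 1.0]] 576.9874255257981
side [[-0.991, -0.037, 0.127, 0.348], [-0.131, 0.402, -0.906, 0.655], [-0.018, -0.915, -0.403, 0.387], [0.0, 0.0, 0.0, 1.0]] 468.6649261801449
0.1 [0.24728998 0.60055189 0.20450373] [-3.06659902e-04  1.94134075e-01  9.80974648e-01 -7.78605827e-04] 0.09385239405140655
```

View pics/top0.png

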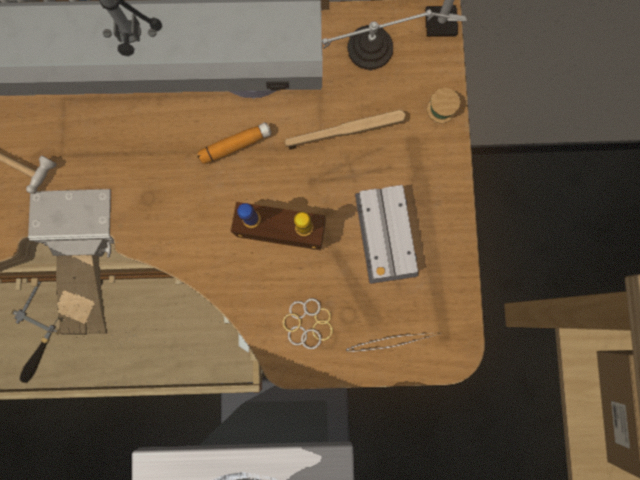

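View pics/side0.png

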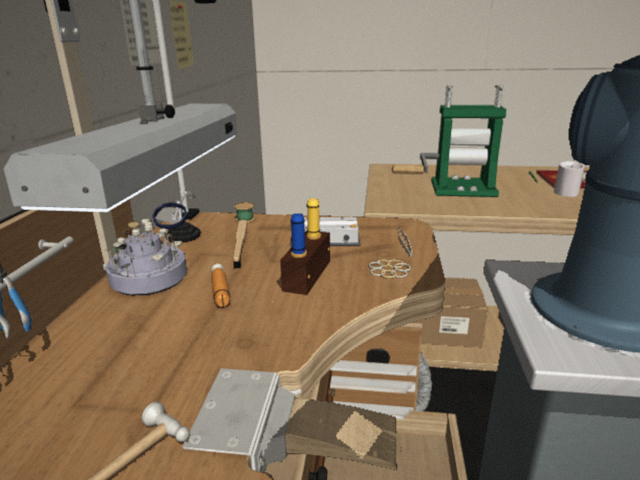

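The top view shows the blue handle at about (247,213), the yellow at (302,222), and the mould around (388,233) with its stud at (380,271), on the robot's side. The lamp is at the upper left. Next I measure these by colour mask.

Run:
```python
from h import *
im=cv2.imread('pics/top0.png'); m=optics.camera_model('top'); hsv=cv2.cvtColor(im,cv2.COLOR_BGR2HSV)
def blobs(mask,x0,x1,y0,y1):
    k=np.zeros_like(mask); k[y0:y1,x0:x1]=mask[y0:y1,x0:x1]
    return max(cv2.findContours(k,0,2)[0],key=cv2.contourArea)
for n,lo,hi,r in [('blue',(105,120,40),(130,255,255),(225,270,195,235)),('yellow',(22,150,120),(32,255,255),(285,320,205,240))]:
    c=blobs(cv2.inRange(hsv,lo,hi),*r); (u,v),(w,h),a=cv2.minAreaRect(c); p=c[:,0].astype(float)
    print(n,u,v,w,h,cv2.contourArea(c),'zmid',ray(m,u,v,.1))
c=blobs(cv2.inRange(hsv,(8,120,100),(28,255,255)),370,390,262,280); M=cv2.moments(c); u,v=M['m10']/M['m00'],M['m01']/M['m00']
print('stud',u,v,cv2.contourArea(c),ray(m,u,v,.039))
c=blobs(cv2.inRange(hsv,(0,0,120),(180,60,255)),345,425,175,290); c2=cv2.convexHull(c); r=cv2.minAreaRect(np.array([[ray(m,*q,.036)[:2]*1000] for q in c2[:,0].astype(float)],np.float32)); print('mould',r,cv2.boxPoints(r).tolist())
c=blobs(cv2.inRange(hsv,(0,60,10),(15,255,95)),222,335,195,255); c2=cv2.convexHull(c)
r=cv2.minAreaRect(np.array([[ray(m,*q,.058)[:2]*1000] for q in c2[:,0].astype(float)],np.float32)); print('stand',r,cv2.boxPoints(r).tolist())
cv2.imwrite('pics/crop.png',cv2.resize(im[170:300,220:430],None,fx=3.8,fy=3.8,interpolation=cv2.INTER_CUBIC))
g=cv2.cvtColor(im,cv2.COLOR_BGR2GRAY)
for v in range(192,272,8): print(v,g[v,368:410].tolist())
```

```text
blue 244.50003051757812 210.50003051757812 12.727920532226562 14.142135620117188 139.5 zmid [ 0.47792927 -0.01992487  0.1       ]
yellow 301.6299743652344 219.91000366210938 14.707822799682617 15.132086753845215 157.0 zmid [ 0.46264737 -0.09718971  0.1       ]
stud 380.0808080808081 270.6818181818182 33.0 [ 0.39594977 -0.20582372  0.039     ]
mould ((455.7020263671875, -236.29464721679688), (130.8602752685547, 32.5604362487793), 6.901710033416748) [[388.7896728515625, -227.99490356445312], [392.70233154296875, -260.31939697265625], [522.6143798828125, -244.59439086914062], [518.7017211914062, -212.2698974609375]]
stand ((461.83172607421875, -68.9222640991211), (147.44900512695312, 58.56422424316406), 84.25790405273438) [[425.3203430175781, -139.34713745117188], [483.5907287597656, -145.20654296875], [498.3431091308594, 1.5026092529296875], [440.0727233886719, 7.3620147705078125]]
192 [182, 182, 184, 186, 183, 182, 182, 180, 159, 134, 126, 123, 95, 98, 145, 169, 176, 176, 173, 176, 183, 183, 182, 181, 178, 181, 180, 181, 180, 183, 185, 186, 182, 181, 174, 148, 106, 81, 81, 80, 79, 79]
[... 1218 characters left out ...]
2, 182, 181, 176, 180, 182, 182, 186, 181, 180, 186, 179, 179]
248 [114, 157, 181, 185, 184, 180, 181, 179, 180, 182, 182, 180, 182, 179, 178, 177, 177, 151, 132, 128, 127, 113, 96, 124, 160, 178, 176, 177, 175, 180, 184, 183, 178, 180, 178, 179, 179, 181, 180, 182, 181, 181]
256 [94, 116, 161, 182, 184, 175, 147, 119, 107, 129, 160, 180, 182, 179, 179, 180, 178, 175, 169, 150, 130, 130, 122, 97, 104, 150, 176, 177, 174, 176, 176, 181, 184, 182, 182, 178, 178, 180, 180, 181, 181, 181]
264 [79, 79, 97, 141, 174, 185, 183, 181, 176, 179, 180, 183, 185, 183, 182, 179, 181, 179, 180, 176, 152, 130, 129, 123, 100, 97, 143, 174, 173, 174, 175, 180, 180, 183, 183, 183, 180, 178, 178, 182, 180, 180]
```

View pics/crop.png

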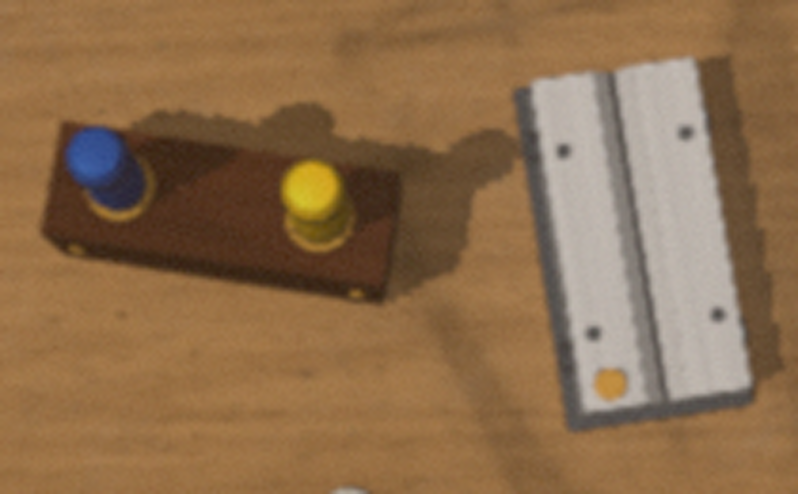

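The crop shows the blue dome at about (245,210), the yellow dome at (302,219), their flanges at (251.6,220) and (304,228), and the groove's dark joint running from (380,192) to (392,264). Cross-checking these.

Run:
```python
from h import *
im=cv2.imread('pics/top0.png'); m=optics.camera_model('top'); hsv=cv2.cvtColor(im,cv2.COLOR_BGR2HSV); g=cv2.GaussianBlur(cv2.cvtColor(im,cv2.COLOR_BGR2GRAY),(3,3),0).astype(float)
P=[]
for v in range(190,274,2):
    u0=380.4+(v-192)*12.1/72; us=np.arange(int(u0)-5,int(u0)+7); w=np.clip(112-g[v,us],0,None)
    if w.sum()>0: P.append(ray(m,(w*us).sum()/w.sum(),v,.030)[:2])
P=np.array(P); k=np.polyfit(P[:,0],P[:,1],1); yaw=np.arctan(k[0]); print('joint',k,np.degrees(yaw),'res',np.abs(np.polyval(k,P[:,0])-P[:,1]).max(),P[0],P[-1])
d=np.array([np.cos(yaw),np.sin(yaw)]); n=np.array([-d[1],d[0]]); s=ray(m,380.08,270.68,.039)[:2]
o=np.array([0,k[1]]); print('stud offset (21)',(s-o)@n, 'start pt', o+d*((s-o)@d-9), 'centre', o+d*((s-o)@d+56))
for nme,t,f in [('blue',(245,210),(251.6,220)),('yellow',(302.1,219.2),(304,228.4))]: print(nme,ray(m,*t,.123),ray(m,*f,.060))
ms=optics.camera_model('side'); ims=cv2.imread('pics/side0.png'); hs=cv2.cvtColor(ims,cv2.COLOR_BGR2HSV)
for nme,lo,hi,r in [('blue',(105,120,40),(130,255,255),(280,315,205,260)),('yellow',(20,130,90),(32,255,255),(300,325,190,245))]:
    k2=np.zeros_like(hs[:,:,0]); k2[r[2]:r[3],r[0]:r[1]]=cv2.inRange(hs,lo,hi)[r[2]:r[3],r[0]:r[1]]
    c=max(cv2.findContours(k2,0,2)[0],key=cv2.contourArea); x,y,w,h=cv2.boundingRect(c); print(nme,x,y,w,h)
    for t in [(.463,-.020),(.466,-.020),(.453,-.097)]: print('  pred',t,proj(ms,(*t,.121)),proj(ms,(*t,.063)))
```

```text
joint [ 0.12199798 -0.27448341] 6.955597622699375 res 0.0005347865945942165 [ 0.51659795 -0.21171028] [ 0.39421284 -0.22633201]
stud offset (21) 0.020205530466651824 start pt [-8.53536338 -1.31578054] centre [55.98625602  6.55572698]
blue [ 0.47406051 -0.02384933  0.123     ] [ 0.47171225 -0.02427292  0.06      ]
yellow [ 0.45951259 -0.09877546  0.123     ] [ 0.45738018 -0.09862847  0.06      ]
blue 291 214 14 40
  pred (0.463, -0.02) (np.float64(303.28654477752315), np.float64(219.40399241603956)) (np.float64(304.35300233891843), np.float64(252.89736609803109))
  pred (0.466, -0.02) (np.float64(301.3942529093912), np.float64(219.34467939168843)) (np.float64(302.51865086112264), np.float64(252.82303134695778))
  pred (0.453, -0.097) (np.float64(316.1320628271566), np.float64(203.2688317828589)) (np.float64(316.7458022489268), np.float64(234.43948391706533))
yellow 307 199 13 38
  pred (0.463, -0.02) (np.float64(303.28654477752315), np.float64(219.40399241603956)) (np.float64(304.35300233891843), np.float64(252.89736609803109))
  pred (0.466, -0.02) (np.float64(301.3942529093912), np.float64(219.34467939168843)) (np.float64(302.51865086112264), np.float64(252.82303134695778))
  pred (0.453, -0.097) (np.float64(316.1320628271566), np.float64(203.2688317828589)) (np.float64(316.7458022489268), np.float64(234.43948391706533))
```

The measurements agree: the tools are 76.0 mm apart, the stud offset is 20.2 mm (nominal 21), and the mould matches its given size.
- Scriber: (0.4725, -0.024).
- Groove: (0.3895, -0.2270) to (0.5185, -0.2112), yaw 7°.

I move above the scriber with the gripper half open, closing roughly along y.

```bash
python3 -m creep '[{"travel":[14,-39,0],"rotation":[0,0,0.055],"grip":0.55},{"travel":[28,-78,0],"rotation":[0,0,0.11],"grip":0.55},{"travel":[42,-117,0],"rotation":[0,0,0.165],"grip":0.55},{"travel":[56,-156,0],"rotation":[0,0,0.22],"grip":0.55},{"travel":[70,-195,0],"rotation":[0,0,0.275],"grip":0.55},{"travel":[84,-234,0],"rotation":[0,0,0.33],"grip":0.55},{"travel":[98,-273,0],"rotation":[0,0,0.385],"grip":0.55},{"travel":[112,-312,0],"rotation":[0,0,0.44],"grip":0.55}]' 40
python3 -m creep '[{"travel":[14,-39,0],"rotation":[0,0,0],"grip":0.55},{"travel":[28,-78,0],"rotation":[0,0,0],"grip":0.55},{"travel":[42,-117,0],"rotation":[0,0,0],"grip":0.55},{"travel":[56,-156,0],"rotation":[0,0,0],"grip":0.55},{"travel":[70,-195,0],"rotation":[0,0,0],"grip":0.55},{"travel":[84,-234,0],"rotation":[0,0,0],"grip":0.55},{"travel":[98,-273,0],"rotation":[0,0,0],"grip":0.55},{"travel":[113,-312,0],"rotation":[0,0,0],"grip":0.55}]'
python3 -m creep '[{"travel":[0,0,0],"rotation":[0,0,0],"grip":0.55},{"travel":[0,0,0],"rotation":[0,0,0],"grip":0.55},{"travel":[0,0,0],"rotation":[0,0,0],"grip":0.55},{"travel":[0,0,0],"rotation":[0,0,0],"grip":0.55},{"travel":[0,0,0],"rotation":[0,0,0],"grip":0.55},{"travel":[0,0,0],"rotation":[0,0,0],"grip":0.55},{"travel":[0,0,0],"rotation":[0,0,0],"grip":0.55},{"travel":[0,0,0],"rotation":[0,0,0],"grip":0.55}]'
python3 - <<'E'
from h import *
im,m=snap('wrist','w1'); print(np.round(m['T'],3).tolist(),proj(m,(.4725,-.024,.123)),proj(m,(.458,-.0985,.123)))
s=robot.get_state(); print(s['time_s'],s['tool_pos'],s['gripper_width'])
E
```

```text
time_s: 0.77
tool_pos: [0.3595, 0.2871, 0.2051]
tool_rot: [-0.0, -0.026, 1.0, -0.0]
wrist_force: [1.1, 0.3, 0.9]
gripper_width: 0.0516
gripper_force: 0.0
time_s: 1.43
tool_pos: [0.4725, -0.0249, 0.2052]
tool_rot: [-0.0, -0.024, 1.0, 0.0]
wrist_force: [-0.3, 1.0, -0.2]
gripper_width: 0.0516
gripper_force: 0.0
time_s: 2.1
tool_pos: [0.4725, -0.0223, 0.2055]
tool_rot: [0.0, -0.025, 1.0, -0.0]
wrist_force: [-0.1, -0.1, 0.2]
gripper_width: 0.0519
gripper_force: 0.0
[[-0.051, 0.973, 0.227, 0.409], [0.999, 0.049, 0.011, -0.025], [-0.0, 0.227, -0.974, 0.384], [0.0, 0.0, 0.0, 1.0]] (np.float64(314.2131162632869), np.float64(241.64090322740847)) (np.float64(207.99607799209076), np.float64(216.0892384891818))
2.15 [ 0.47251436 -0.02240865  0.20551637] 0.051839458460864234
```

View pics/w1.png

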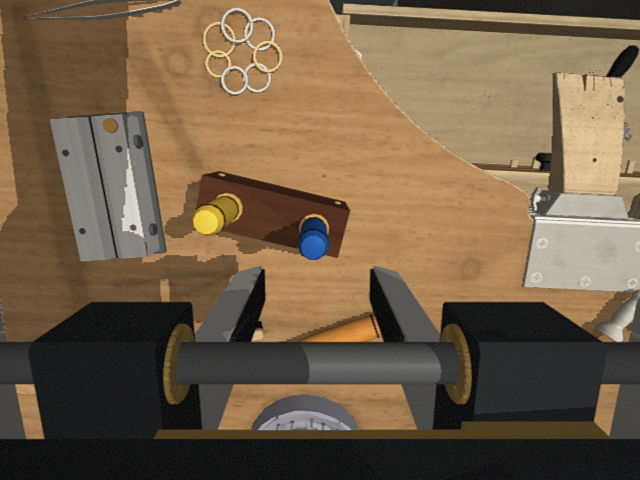

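The wrist view has the blue dome at (313,244) against a predicted (314,242), about 1 mm off. The gripper is clear of the yellow tool. I descend and grip.

```bash
python3 -m creep '[{"travel":[1,-2,-10],"rotation":[0,0,0],"grip":0.55},{"travel":[1,-2,-30],"rotation":[0,0,0],"grip":0.55},{"travel":[1,-2,-55],"rotation":[0,0,0],"grip":0.55},{"travel":[1,-2,-80],"rotation":[0,0,0],"grip":0.55},{"travel":[1,-2,-100],"rotation":[0,0,0],"grip":0.55},{"travel":[1,-2,-115],"rotation":[0,0,0],"grip":0.55},{"travel":[1,-2,-125],"rotation":[0,0,0],"grip":0.55},{"travel":[1,-2,-128],"rotation":[0,0,0],"grip":0.55}]'
python3 -m creep '[{"travel":[0,0,0],"rotation":[0,0,0],"grip":0.55},{"travel":[0,0,0],"rotation":[0,0,0],"grip":0.45},{"travel":[0,0,0],"rotation":[0,0,0],"grip":0.35},{"travel":[0,0,0],"rotation":[0,0,0],"grip":0.28},{"travel":[0,0,0],"rotation":[0,0,0],"grip":0.2},{"travel":[0,0,0],"rotation":[0,0,0],"grip":0.1},{"travel":[0,0,0],"rotation":[0,0,0],"grip":0.1},{"travel":[0,0,0],"rotation":[0,0,0],"grip":0.1}]' 40
python3 - <<'E'
from h import *
im=cv2.imread('pics/w1.png'); 
# cross-check groove in wrist view 1 using the pose then
T=np.array([[-.051,.973,.227,.409],[.999,.049,.011,-.025],[0,.227,-.974,.384],[0,0,0,1]]); m=dict(optics.camera_model('wrist'),T=T)
g=cv2.cvtColor(im,6)
for p in [(.3984,-.2259,.03),(.454,-.2191,.03),(.510,-.2122,.03)]:
    u,v=proj(m,p); print(p,u,v,g[int(round(v)),int(u)-10:int(u)+11].tolist())
print(robot.get_state()['tool_pos'],robot.get_state()['gripper_force'])
E
```

```text
time_s: 2.82
tool_pos: [0.4721, -0.0246, 0.0752]
tool_rot: [-0.002, -0.025, 1.0, 0.001]
wrist_force: [-0.4, 0.3, 0.1]
gripper_width: 0.0516
gripper_force: 0.0
time_s: 3.48
tool_pos: [0.474, -0.025, 0.078]
tool_rot: [0.0, -0.025, 1.0, -0.0]
wrist_force: [0.0, 0.5, 3.2]
gripper_width: 0.0215
gripper_force: 40.0
(0.3984, -0.2259, 0.03) 92.33655996825169 124.78194707341864 [113, 116, 115, 114, 120, 122, 121, 99, 45, 35, 94, 120, 116, 121, 118, 125, 127, 126, 125, 129, 118]
(0.454, -0.2191, 0.03) 104.70188346522713 187.7386357970801 [120, 121, 122, 121, 121, 122, 125, 113, 68, 23, 87, 122, 118, 120, 120, 127, 130, 129, 133, 133, 134]
(0.51, -0.2122, 0.03) 116.34180986968326 246.73178746687083 [117, 120, 120, 116, 119, 118, 126, 102, 47, 48, 95, 119, 117, 114, 123, 133, 131, 136, 132, 134, 134]
[ 0.47395621 -0.02498853  0.07798862] 39.998685121536255
```

Gripped at a width of 21.5 mm, and the groove agrees in the wrist view to about 1 pixel. I lift straight up, then go round the burnisher on the robot's side.

```bash
python3 -m creep '[{"travel":[0,0,4],"rotation":[0,0,0],"grip":0.1},{"travel":[0,0,12],"rotation":[0,0,0],"grip":0.1},{"travel":[0,0,24],"rotation":[0,0,0],"grip":0.1},{"travel":[0,0,38],"rotation":[0,0,0],"grip":0.1},{"travel":[0,0,52],"rotation":[0,0,0],"grip":0.1},{"travel":[0,0,66],"rotation":[0,0,0],"grip":0.1},{"travel":[0,0,76],"rotation":[0,0,0],"grip":0.1},{"travel":[0,0,80],"rotation":[0,0,0],"grip":0.1}]'
python3 -m creep '[{"travel":[-8,0,0],"rotation":[0,0,0],"grip":0.1},{"travel":[-22,0,0],"rotation":[0,0,0],"grip":0.1},{"travel":[-38,0,0],"rotation":[0,0,0],"grip":0.1},{"travel":[-54,-5,0],"rotation":[0,0,0],"grip":0.1},{"travel":[-68,-15,0],"rotation":[0,0,0],"grip":0.1},{"travel":[-78,-28,0],"rotation":[0,0,0],"grip":0.1},{"travel":[-80,-44,0],"rotation":[0,0,0],"grip":0.1},{"travel":[-80,-60,0],"rotation":[0,0,0],"grip":0.1}]'
python3 -m creep '[{"travel":[0,-20,0],"rotation":[0,0,0],"grip":0.1},{"travel":[0,-42,0],"rotation":[0,0,0],"grip":0.1},{"travel":[0,-66,0],"rotation":[0,0,0],"grip":0.1},{"travel":[0,-90,0],"rotation":[0,0,0],"grip":0.1},{"travel":[0,-112,0],"rotation":[0,0,0],"grip":0.1},{"travel":[0,-130,0],"rotation":[0,0,0],"grip":0.1},{"travel":[0,-140,0],"rotation":[0,0,0],"grip":0.1},{"travel":[0,-142,0],"rotation":[0,0,0],"grip":0.1}]'
python3 -m creep '[{"travel":[0,0,0],"rotation":[0,0,0],"grip":0.1},{"travel":[0,0,0],"rotation":[0,0,0],"grip":0.1},{"travel":[0,0,-6],"rotation":[0,0,0],"grip":0.1},{"travel":[0,0,-12],"rotation":[0,0,0],"grip":0.1},{"travel":[0,0,-18],"rotation":[0,0,0],"grip":0.1},{"travel":[0,0,-24],"rotation":[0,0,0],"grip":0.1},{"travel":[0,0,-28],"rotation":[0,0,0],"grip":0.1},{"travel":[0,0,-30],"rotation":[0,0,0],"grip":0.1}]'
python3 - <<'E'
from h import *
s=robot.get_state(); p=s['tool_pos']; print(s['time_s'],p)
im,m=snap('side','s2'); t=p-np.array([0,0,.072]); u,v=proj(m,t); print('tip pred',u,v, proj(m,p+[0,0,.049]))
im=im[:,:,::-1]; c=im[180:280,290:423]; cv2.imwrite('pics/s2c.png',cv2.resize(c,None,fx=6,fy=6,interpolation=cv2.INTER_CUBIC))
E
```

```text
time_s: 4.15
tool_pos: [0.4745, -0.0251, 0.1595]
tool_rot: [0.001, -0.025, 1.0, -0.0]
wrist_force: [0.7, -1.6, -1.2]
gripper_width: 0.0212
gripper_force: 40.0
time_s: 4.82
tool_pos: [0.3918, -0.0848, 0.1563]
tool_rot: [-0.001, -0.025, 1.0, 0.0]
wrist_force: [0.2, -0.0, -0.9]
gripper_width: 0.0214
gripper_force: 40.0
time_s: 5.48
tool_pos: [0.3928, -0.2276, 0.1567]
tool_rot: [-0.001, -0.024, 1.0, 0.001]
wrist_force: [0.9, -0.3, -0.5]
gripper_width: 0.0216
gripper_force: 40.0
time_s: 6.15
tool_pos: [0.3931, -0.2263, 0.1263]
tool_rot: [-0.001, -0.025, 1.0, 0.001]
wrist_force: [-0.5, 0.0, -1.1]
gripper_width: 0.0211
gripper_force: 40.0
6.15 [ 0.39314514 -0.22630953  0.12634662]
tip pred 354.92685340317576 214.16782740986608 (np.float64(355.8678386966955), np.float64(154.43444206204322))
```

View pics/s2c.png

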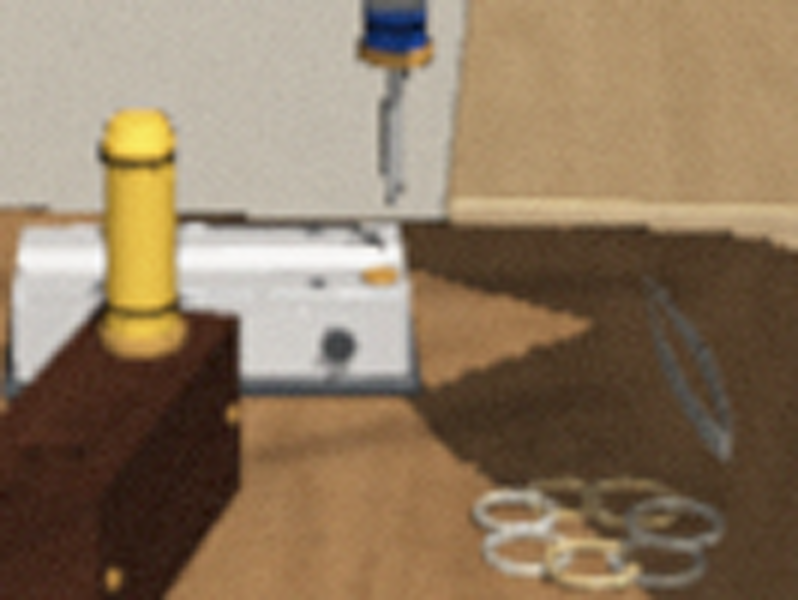

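The tip is at full-frame (355,213.8) against a predicted (355,214.2), so it hangs upright. I lower it into the groove and start tracing.

```bash
python3 -m creep '[{"travel":[0,0,-3],"rotation":[0,0,0],"grip":0.1},{"travel":[0,0,-7],"rotation":[0,0,0],"grip":0.1},{"travel":[0,0,-11],"rotation":[0,0,0],"grip":0.1},{"travel":[0,0,-15],"rotation":[0,0,0],"grip":0.1},{"travel":[0,0,-18],"rotation":[0,0,0],"grip":0.1},{"travel":[0,0,-21],"rotation":[0,0,0],"grip":0.1},{"travel":[0,0,-22],"rotation":[0,0,0],"grip":0.1},{"travel":[0,0,-22],"rotation":[0,0,0],"grip":0.1}]'
python3 -m creep '[{"travel":[0,0,0],"rotation":[0,0,0],"grip":0.1},{"travel":[0,0,0],"rotation":[0,0,0],"grip":0.1},{"travel":[1,0.1,0],"rotation":[0,0,0],"grip":0.1},{"travel":[2.5,0.3,0],"rotation":[0,0,0],"grip":0.1},{"travel":[5,0.6,0],"rotation":[0,0,0],"grip":0.1},{"travel":[7.5,0.9,0],"rotation":[0,0,0],"grip":0.1},{"travel":[10,1.2,0],"rotation":[0,0,0],"grip":0.1},{"travel":[12.5,1.5,0],"rotation":[0,0,0],"grip":0.1}]'
python3 - <<'E'
from h import *
p=np.array(robot.get_state()['tool_pos']); q=p[:2]-[.454,-.2194]; d=np.array([.9926,.121]); print(q@d*1000,(d[0]*q[1]-d[1]*q[0])*1000,p[2])
im,m=snap('side','s3'); print(proj(m,p-[0,0,.072])); c=im[190:265,280:380,::-1]; cv2.imwrite('pics/s3c.png',cv2.resize(c,None,fx=8,fy=8,interpolation=cv2.INTER_CUBIC))
E
```

```text
time_s: 6.87
tool_pos: [0.3934, -0.2267, 0.1051]
tool_rot: [-0.0, -0.025, 1.0, 0.0]
wrist_force: [-0.2, 1.3, -1.1]
gripper_width: 0.0216
gripper_force: 40.0
time_s: 7.53
tool_pos: [0.4064, -0.2254, 0.1055]
tool_rot: [0.0, -0.025, 1.0, -0.0]
wrist_force: [0.7, -0.1, -0.1]
gripper_width: 0.0214
gripper_force: 40.0
-47.990664750257785 -0.1531257462661674 0.10546960062952312
(np.float64(348.1925795133271), np.float64(223.8149350048757))
```

View pics/s3c.png

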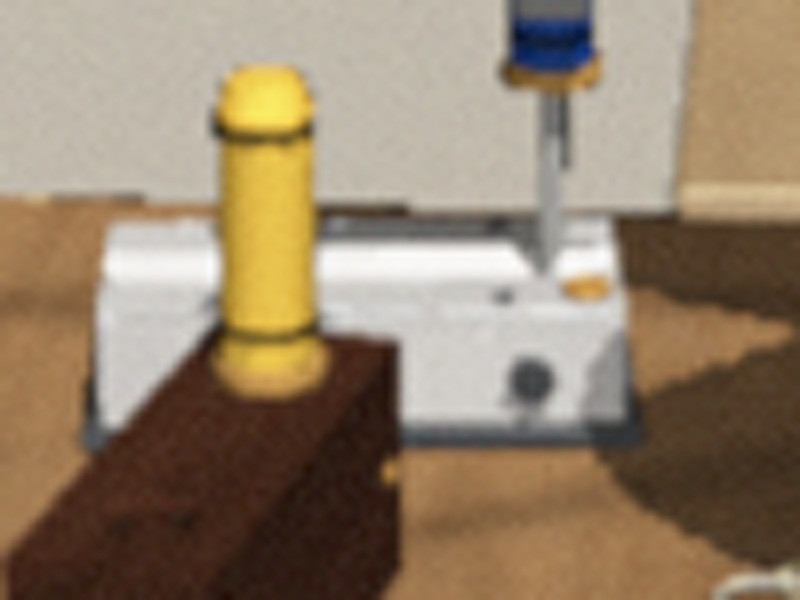

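The point sinks behind the near lip of the groove at full-frame (348.5,224.4), as predicted. Continuing at 30 mm/s.

```bash
python3 -m creep '[{"travel":[2.5,0.3,-0.3],"rotation":[0,0,0],"grip":0.1},{"travel":[5,0.6,-0.6],"rotation":[0,0,0],"grip":0.1},{"travel":[7.5,0.9,-1],"rotation":[0,0,0],"grip":0.1},{"travel":[10,1.2,-1],"rotation":[0,0,0],"grip":0.1},{"travel":[12.5,1.5,-1],"rotation":[0,0,0],"grip":0.1},{"travel":[15,1.8,-1],"rotation":[0,0,0],"grip":0.1},{"travel":[17.5,2.1,-1],"rotation":[0,0,0],"grip":0.1},{"travel":[20,2.4,-1],"rotation":[0,0,0],"grip":0.1}]'
python3 -m creep '[{"travel":[2.5,0.3,0],"rotation":[0,0,0],"grip":0.1},{"travel":[5,0.6,0],"rotation":[0,0,0],"grip":0.1},{"travel":[7.5,0.9,0],"rotation":[0,0,0],"grip":0.1},{"travel":[10,1.2,0],"rotation":[0,0,0],"grip":0.1},{"travel":[12.5,1.5,0],"rotation":[0,0,0],"grip":0.1},{"travel":[15,1.8,0],"rotation":[0,0,0],"grip":0.1},{"travel":[17.5,2.1,0],"rotation":[0,0,0],"grip":0.1},{"travel":[20,2.4,0],"rotation":[0,0,0],"grip":0.1}]'
python3 - <<'E'
from h import *
s=robot.get_state();p=np.array(s['tool_pos']); q=p[:2]-[.454,-.2194]; d=np.array([.9926,.121]); print(q@d*1000,(d[0]*q[1]-d[1]*q[0])*1000,p[2],s['wrist_force'])
E
```

```text
time_s: 8.25
tool_pos: [0.4263, -0.2229, 0.1045]
tool_rot: [0.0, -0.025, 1.0, 0.0]
wrist_force: [-0.1, 0.2, -0.4]
gripper_width: 0.0218
gripper_force: 40.0
time_s: 8.92
tool_pos: [0.4463, -0.2206, 0.1045]
tool_rot: [-0.0, -0.025, 1.0, -0.0]
wrist_force: [1.1, 0.2, 0.5]
gripper_width: 0.0216
gripper_force: 40.0
-7.7637206601418205 -0.21810862596503833 0.10446093083394799 [1.10226509 0.2376543  0.52144132]
```

```bash
python3 -m creep '[{"travel":[2.5,0.3,0],"rotation":[0,0,0],"grip":0.1},{"travel":[5,0.6,0],"rotation":[0,0,0],"grip":0.1},{"travel":[7.5,0.9,0],"rotation":[0,0,0],"grip":0.1},{"travel":[10,1.2,0],"rotation":[0,0,0],"grip":0.1},{"travel":[12.5,1.5,0],"rotation":[0,0,0],"grip":0.1},{"travel":[15,1.8,0],"rotation":[0,0,0],"grip":0.1},{"travel":[17.5,2.1,0],"rotation":[0,0,0],"grip":0.1},{"travel":[20,2.4,0],"rotation":[0,0,0],"grip":0.1}]'
python3 -m creep '[{"travel":[2.5,0.3,0],"rotation":[0,0,0],"grip":0.1},{"travel":[5,0.6,0],"rotation":[0,0,0],"grip":0.1},{"travel":[7.5,0.9,0],"rotation":[0,0,0],"grip":0.1},{"travel":[10,1.2,0],"rotation":[0,0,0],"grip":0.1},{"travel":[12.5,1.5,0],"rotation":[0,0,0],"grip":0.1},{"travel":[15,1.8,0],"rotation":[0,0,0],"grip":0.1},{"travel":[17.5,2.1,0],"rotation":[0,0,0],"grip":0.1},{"travel":[20,2.4,0],"rotation":[0,0,0],"grip":0.1}]'
python3 -m creep '[{"travel":[2.5,0.3,0],"rotation":[0,0,0],"grip":0.1},{"travel":[5,0.6,0],"rotation":[0,0,0],"grip":0.1},{"travel":[7.5,0.9,0],"rotation":[0,0,0],"grip":0.1},{"travel":[10,1.2,0],"rotation":[0,0,0],"grip":0.1},{"travel":[12.5,1.5,0],"rotation":[0,0,0],"grip":0.1},{"travel":[15,1.8,0],"rotation":[0,0,0],"grip":0.1},{"travel":[17.5,2.1,0],"rotation":[0,0,0],"grip":0.1},{"travel":[20,2.4,0],"rotation":[0,0,0],"grip":0.1}]'
python3 -m creep '[{"travel":[2.5,0.3,0],"rotation":[0,0,0],"grip":0.1},{"travel":[5,0.6,0],"rotation":[0,0,0],"grip":0.1},{"travel":[7.5,0.9,0],"rotation":[0,0,0],"grip":0.1},{"travel":[9,1.1,0],"rotation":[0,0,0],"grip":0.1},{"travel":[9,1.1,0],"rotation":[0,0,0],"grip":0.1},{"travel":[9,1.1,0],"rotation":[0,0,0],"grip":0.1},{"travel":[9,1.1,0],"rotation":[0,0,0],"grip":0.1},{"travel":[9,1.1,0],"rotation":[0,0,0],"grip":0.1}]'
python3 - <<'E'
from h import *
s=robot.get_state();p=np.array(s['tool_pos']); q=p[:2]-[.454,-.2194]; d=np.array([.9926,.121]); print(q@d*1000,(d[0]*q[1]-d[1]*q[0])*1000,p[2],s['wrist_force'])
im,m=snap('side','s4'); print(proj(m,p-[0,0,.072])); c=im[190:265,280:380,::-1]; cv2.imwrite('pics/s4c.png',cv2.resize(c,None,fx=8,fy=8,interpolation=cv2.INTER_CUBIC))
E
```

```text
time_s: 9.58
tool_pos: [0.4663, -0.2182, 0.1044]
tool_rot: [-0.0, -0.025, 1.0, -0.0]
wrist_force: [0.3, -0.3, -0.4]
gripper_width: 0.0216
gripper_force: 40.0
time_s: 10.25
tool_pos: [0.4863, -0.2158, 0.1045]
tool_rot: [0.0, -0.025, 1.0, -0.0]
wrist_force: [0.8, 0.7, 0.1]
gripper_width: 0.0213
gripper_force: 40.0
time_s: 10.92
tool_pos: [0.5063, -0.2133, 0.1044]
tool_rot: [-0.0, -0.025, 1.0, -0.0]
wrist_force: [-0.3, 0.5, -1.1]
gripper_width: 0.0215
gripper_force: 40.0
time_s: 11.58
tool_pos: [0.515, -0.2123, 0.1045]
tool_rot: [-0.0, -0.025, 1.0, 0.0]
wrist_force: [-0.2, 0.6, -1.0]
gripper_width: 0.0213
gripper_force: 40.0
61.36356098765222 -0.3442305406634117 0.10445038853935584 [-0.21104385  0.57323057 -0.98450505]
(np.float64(294.18302932655934), np.float64(224.94764461656132))
```

View pics/s4c.png

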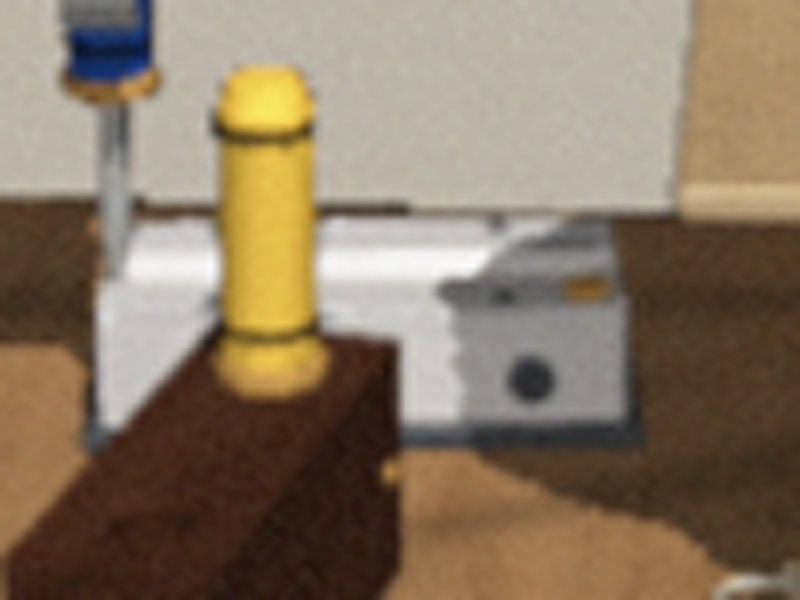

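The trace is done: the tip is at full-frame (294,224.5), at +61 mm along the joint. I lift and return by the same way round.

```bash
python3 -m creep '[{"travel":[0,0,2],"rotation":[0,0,0],"grip":0.1},{"travel":[0,0,7],"rotation":[0,0,0],"grip":0.1},{"travel":[0,0,15],"rotation":[0,0,0],"grip":0.1},{"travel":[0,0,25],"rotation":[0,0,0],"grip":0.1},{"travel":[0,0,36],"rotation":[0,0,0],"grip":0.1},{"travel":[0,0,46],"rotation":[0,0,0],"grip":0.1},{"travel":[0,0,53],"rotation":[0,0,0],"grip":0.1},{"travel":[0,0,55],"rotation":[0,0,0],"grip":0.1}]'
python3 -m creep '[{"travel":[-6,0,0],"rotation":[0,0,0],"grip":0.1},{"travel":[-20,0,0],"rotation":[0,0,0],"grip":0.1},{"travel":[-40,0,0],"rotation":[0,0,0],"grip":0.1},{"travel":[-62,0,0],"rotation":[0,0,0],"grip":0.1},{"travel":[-84,0,0],"rotation":[0,0,0],"grip":0.1},{"travel":[-104,0,0],"rotation":[0,0,0],"grip":0.1},{"travel":[-117,0,0],"rotation":[0,0,0],"grip":0.1},{"travel":[-121,0,0],"rotation":[0,0,0],"grip":0.1}]'
python3 -m creep '[{"travel":[0,10,0],"rotation":[0,0,0],"grip":0.1},{"travel":[0,32,0],"rotation":[0,0,0],"grip":0.1},{"travel":[0,64,0],"rotation":[0,0,0],"grip":0.1},{"travel":[0,98,0],"rotation":[0,0,0],"grip":0.1},{"travel":[0,132,0],"rotation":[0,0,0],"grip":0.1},{"travel":[0,162,0],"rotation":[0,0,0],"grip":0.1},{"travel":[0,181,0],"rotation":[0,0,0],"grip":0.1},{"travel":[0,187,0],"rotation":[0,0,0],"grip":0.1}]'
python3 -m creep '[{"travel":[4,0,0],"rotation":[0,0,0],"grip":0.1},{"travel":[14,0,0],"rotation":[0,0,0],"grip":0.1},{"travel":[30,0,0],"rotation":[0,0,0],"grip":0.1},{"travel":[46,0,0],"rotation":[0,0,0],"grip":0.1},{"travel":[62,0,0],"rotation":[0,0,0],"grip":0.1},{"travel":[74,0,0],"rotation":[0,0,0],"grip":0.1},{"travel":[79,0,0],"rotation":[0,0,0],"grip":0.1},{"travel":[79,0,0],"rotation":[0,0,0],"grip":0.1}]'
python3 -m creep '[{"travel":[0,0,0],"rotation":[0,0,0],"grip":0.1},{"travel":[0,0,0],"rotation":[0,0,0],"grip":0.1},{"travel":[0,0,0],"rotation":[0,0,0],"grip":0.1},{"travel":[0,0,0],"rotation":[0,0,0],"grip":0.1},{"travel":[0,0,0],"rotation":[0,0,0],"grip":0.1},{"travel":[0,0,0],"rotation":[0,0,0],"grip":0.1},{"travel":[0,0,0],"rotation":[0,0,0],"grip":0.1},{"travel":[0,0,0],"rotation":[0,0,0],"grip":0.1}]'
python3 - <<'E'
from h import *
s=robot.get_state();p=np.array(s['tool_pos']); print(p)
im,m=snap('side','s5'); print(proj(m,p-[0,0,.072]),proj(m,(.4728,-.0243,.058))); c=im[180:300,240:400,::-1]; cv2.imwrite('pics/s5c.png',cv2.resize(c,None,fx=5,fy=5,interpolation=cv2.INTER_CUBIC))
E
```

```text
time_s: 12.3
tool_pos: [0.516, -0.2129, 0.1618]
tool_rot: [0.001, -0.025, 1.0, -0.001]
wrist_force: [-0.2, 0.2, -0.8]
gripper_width: 0.0217
gripper_force: 40.0
time_s: 12.97
tool_pos: [0.392, -0.2117, 0.1585]
tool_rot: [-0.001, -0.024, 1.0, 0.001]
wrist_force: [0.7, 0.3, 0.0]
gripper_width: 0.0217
gripper_force: 40.0
time_s: 13.63
tool_pos: [0.3939, -0.0223, 0.1592]
tool_rot: [-0.0, -0.027, 1.0, 0.0]
wrist_force: [-0.7, 0.1, -0.3]
gripper_width: 0.0214
gripper_force: 40.0
time_s: 14.3
tool_pos: [0.474, -0.0261, 0.1593]
tool_rot: [-0.0, -0.024, 1.0, 0.0]
wrist_force: [0.6, -0.6, -0.8]
gripper_width: 0.021
gripper_force: 40.0
time_s: 14.97
tool_pos: [0.473, -0.0253, 0.1595]
tool_rot: [0.0, -0.025, 1.0, -0.0]
wrist_force: [-0.6, 0.5, -0.6]
gripper_width: 0.0214
gripper_force: 40.0
[ 0.47303505 -0.02526063  0.15952364]
(np.float64(298.25130420697576), np.float64(237.45399929383865)) (np.float64(298.9114157027705), np.float64(254.30131003825505))
```

View pics/s5c.png

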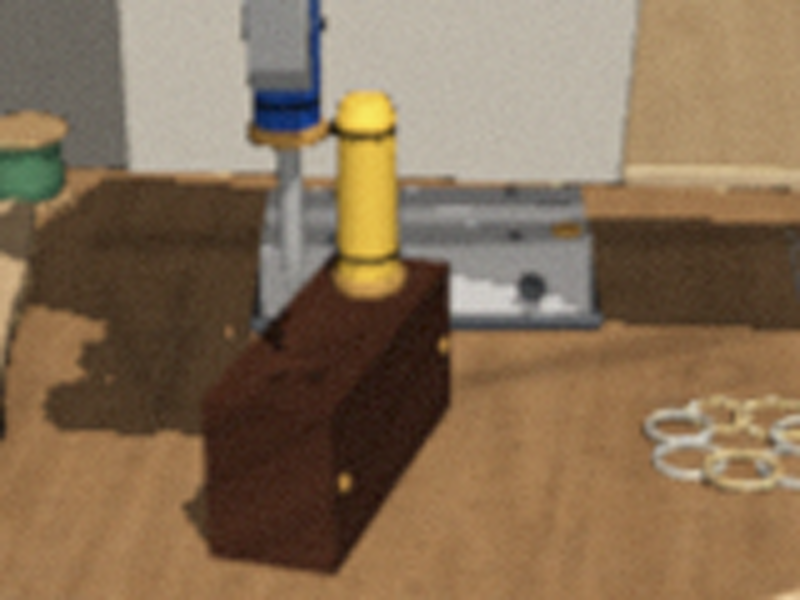

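The tip is at full-frame (298.4,236.4), above the hole as predicted. I lower it in.

```bash
python3 -m creep '[{"travel":[0.5,0.5,-4],"rotation":[0,0,0],"grip":0.1},{"travel":[0.5,0.5,-9],"rotation":[0,0,0],"grip":0.1},{"travel":[0.5,0.5,-14],"rotation":[0,0,0],"grip":0.1},{"travel":[0.5,0.5,-19],"rotation":[0,0,0],"grip":0.1},{"travel":[0.5,0.5,-24],"rotation":[0,0,0],"grip":0.1},{"travel":[0.5,0.5,-29],"rotation":[0,0,0],"grip":0.1},{"travel":[0.5,0.5,-34],"rotation":[0,0,0],"grip":0.1},{"travel":[0.5,0.5,-39],"rotation":[0,0,0],"grip":0.1}]'
python3 -m creep '[{"travel":[0,0,-6],"rotation":[0,0,0],"grip":0.1},{"travel":[0,0,-13],"rotation":[0,0,0],"grip":0.1},{"travel":[0,0,-20],"rotation":[0,0,0],"grip":0.1},{"travel":[0,0,-27],"rotation":[0,0,0],"grip":0.1},{"travel":[0,0,-33],"rotation":[0,0,0],"grip":0.1},{"travel":[0,0,-37],"rotation":[0,0,0],"grip":0.1},{"travel":[0,0,-39.5],"rotation":[0,0,0],"grip":0.1},{"travel":[0,0,-40.5],"rotation":[0,0,0],"grip":0.1}]'
python3 -m creep '[{"travel":[0,0,0],"rotation":[0,0,0],"grip":0.1},{"travel":[0,0,0],"rotation":[0,0,0],"grip":0.1},{"travel":[0,0,-0.5],"rotation":[0,0,0],"grip":0.1},{"travel":[0,0,-0.5],"rotation":[0,0,0],"grip":0.1},{"travel":[0,0,-0.5],"rotation":[0,0,0],"grip":0.1},{"travel":[0,0,-0.5],"rotation":[0,0,0],"grip":0.1},{"travel":[0,0,-0.5],"rotation":[0,0,0],"grip":0.1},{"travel":[0,0,-0.5],"rotation":[0,0,0],"grip":0.1}]'
```

```text
time_s: 15.68
tool_pos: [0.4735, -0.0248, 0.1198]
tool_rot: [-0.0, -0.025, 1.0, 0.0]
wrist_force: [-0.1, 0.0, -0.7]
gripper_width: 0.0221
gripper_force: 40.0
time_s: 16.35
tool_pos: [0.4734, -0.0247, 0.0795]
tool_rot: [-0.0, -0.025, 1.0, 0.0]
wrist_force: [0.2, 0.4, -0.4]
gripper_width: 0.0213
gripper_force: 40.0
time_s: 17.02
tool_pos: [0.4736, -0.0248, 0.0795]
tool_rot: [0.0, -0.025, 1.0, -0.0]
wrist_force: [-0.3, 0.4, -1.4]
gripper_width: 0.0215
gripper_force: 40.0
```

```bash
python3 -m creep '[{"travel":[0,0,-0.5],"rotation":[0,0,0],"grip":0.1},{"travel":[0,0,-1],"rotation":[0,0,0],"grip":0.1},{"travel":[0,0,-1.5],"rotation":[0,0,0],"grip":0.1},{"travel":[0,0,-1.5],"rotation":[0,0,0],"grip":0.1},{"travel":[0,0,-1.5],"rotation":[0,0,0],"grip":0.1},{"travel":[0,0,-1.5],"rotation":[0,0,0],"grip":0.1},{"travel":[0,0,-1.5],"rotation":[0,0,0],"grip":0.1},{"travel":[0,0,-1.5],"rotation":[0,0,0],"grip":0.1}]'
python3 -m creep '[{"travel":[0,0,0],"rotation":[0,0,0],"grip":0.26},{"travel":[0,0,0],"rotation":[0,0,0],"grip":0.3},{"travel":[0,0,0],"rotation":[0,0,0],"grip":0.4},{"travel":[0,0,0],"rotation":[0,0,0],"grip":0.5},{"travel":[0,0,0],"rotation":[0,0,0],"grip":0.55},{"travel":[0,0,0],"rotation":[0,0,0],"grip":0.55},{"travel":[0,0,0],"rotation":[0,0,0],"grip":0.55},{"travel":[0,0,0],"rotation":[0,0,0],"grip":0.55}]'
python3 -m creep '[{"travel":[0,0,5],"rotation":[0,0,0],"grip":0.55},{"travel":[0,0,15],"rotation":[0,0,0],"grip":0.55},{"travel":[0,0,30],"rotation":[0,0,0],"grip":0.55},{"travel":[0,0,50],"rotation":[0,0,0],"grip":0.55},{"travel":[0,0,72],"rotation":[0,0,0],"grip":0.55},{"travel":[0,0,94],"rotation":[0,0,0],"grip":0.55},{"travel":[0,0,112],"rotation":[0,0,0],"grip":0.55},{"travel":[0,0,120],"rotation":[0,0,0],"grip":0.55}]'
python3 -m creep '[{"travel":[0,0,0],"rotation":[0,0,0],"grip":0.55},{"travel":[0,0,0],"rotation":[0,0,0],"grip":0.55},{"travel":[0,0,0],"rotation":[0,0,0],"grip":0.55},{"travel":[0,0,0],"rotation":[0,0,0],"grip":0.55},{"travel":[0,0,0],"rotation":[0,0,0],"grip":0.55},{"travel":[0,0,0],"rotation":[0,0,0],"grip":0.55},{"travel":[0,0,0],"rotation":[0,0,0],"grip":0.55},{"travel":[0,0,0],"rotation":[0,0,0],"grip":0.55}]'
python3 - <<'E'
from h import *
im,m=snap('side','s6'); c=im[180:300,240:400,::-1]; cv2.imwrite('pics/s6c.png',cv2.resize(c,None,fx=5,fy=5,interpolation=cv2.INTER_CUBIC))
E
```

```text
time_s: 17.68
tool_pos: [0.4736, -0.0248, 0.078]
tool_rot: [0.0, -0.025, 1.0, -0.0]
wrist_force: [0.3, -0.8, 0.4]
gripper_width: 0.0215
gripper_force: 40.0
time_s: 18.35
tool_pos: [0.4736, -0.0248, 0.078]
tool_rot: [0.0, -0.025, 1.0, -0.0]
wrist_force: [0.2, 0.3, 0.5]
gripper_width: 0.0517
gripper_force: 0.0
time_s: 19.02
tool_pos: [0.4751, -0.0252, 0.2019]
tool_rot: [0.003, -0.025, 1.0, -0.001]
wrist_force: [-0.3, 0.6, -0.3]
gripper_width: 0.0515
gripper_force: 0.0
time_s: 19.68
tool_pos: [0.4734, -0.0247, 0.1977]
tool_rot: [-0.0, -0.025, 1.0, 0.0]
wrist_force: [-0.3, -0.4, -0.1]
gripper_width: 0.0515
gripper_force: 0.0
```

View pics/s6c.png

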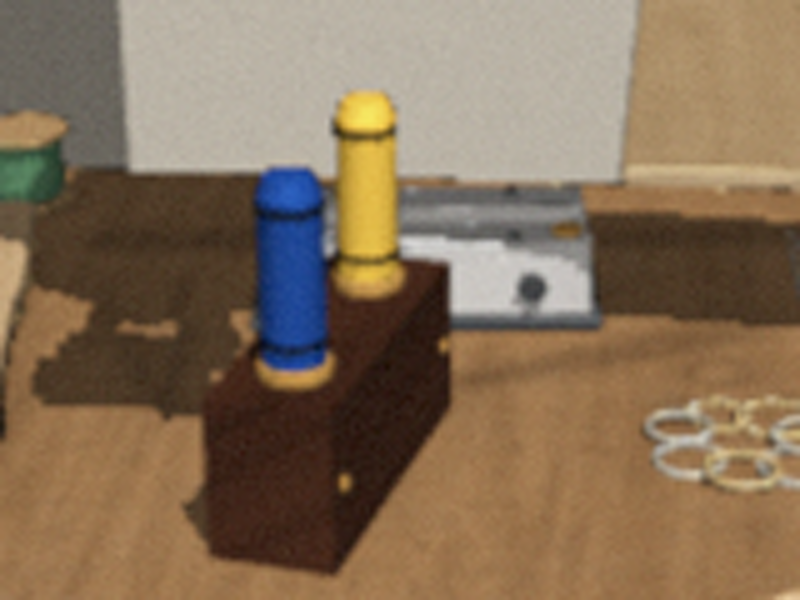

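The scriber stands seated and upright in its hole, with its flange at full-frame (299,253) on the stand. The yellow tool is where it was and the gripper is clear.

```bash
python3 -c "
from rig import robot
print(robot.close_job())"
```

```text
the job is handed in; nothing more can be done
None
```

I guided the scriber's point along the groove from the stud end to the far end at about 3 cm/s, put the scriber back upright in its own hole without touching the burnisher, and handed the job in; no verdict was shown.

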